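# Register a well plate on a shaker and fit its hold-down frame

### The job

Get the well plate ready for shaking: slide it across the shaker's platform, without lifting it, until it sits squarely home against the two back stops and the left stop. Then pick up the hold-down frame by its handle, lower it over the two locating pins until it lies flush on the stops and the plate's skirt all round, with the plate still home, and let go. Leave everything else on the bench where it is.

Things in the scene. Friction and masses are not known exactly. Their poses are not given: they have to be found in the camera images.
- shaker: plate shaker, fixed: white housing, control panel and knob on its front (-x); flat dark grey platform 190 (x) x 236 (y) mm, top 78 mm above the bench. Origin: centre of its underside; x to its back, y to its left. On the platform: steel stops 8 mm high, two along the back (30 mm long, faces in line) and one at the left (40 mm long), and two upright locating pins.
- home (a point): point on the platform's top where the centre of the plate's underside lies when it is home; axes as the shaker's. From here the back stops' faces lie at x = +42.7 mm (stops centred at y = -43 and +43 mm), the left stop's face at y = +63.9 mm (x = -8 to +32 mm). Front and right are open; the platform reaches to x = -105 and y = -130 mm.
- pin_a (a point): tip of the locating pin at the back right, 30 mm above the platform; pin 10 mm diameter, straight to 20 mm, then a bullet nose. At x = +64, y = -62 mm from home.
- pin_b (a point): tip of the locating pin at the front left, same pin. At x = -30, y = +85 mm from home.
- well_plate: loose white 96-well plate lying on the platform: skirt 85.5 (x) x 127.8 (y) x 8 mm high, above it the well block, 76.5 x 118.8 mm, up to 14.4 mm. Too wide to take between fingers. Origin: centre of its underside; long side along y. About 90 g.
- hold_down: loose bright steel frame, 6 mm thick, flat on the bench: window 81.5 (x) x 123.8 (y) mm, two 12 mm holes, dark bow handle. Origin: window's middle, underside; reaches x -57 to +80, y -78 to +101 mm (wide rims back and left). Seated: axes as the shaker's, origin 8 mm above home, resting on stops and plate skirt, well block in the window with 2.5 mm play all round. 320 g.
- grip (a point): middle of the handle's bar, 47 mm above the frame's underside, at x = +6, y = +10 mm from the frame's origin. The bar is 14 mm wide, 14 mm high and 120 mm long, along the frame's x; free span between its legs 100 mm.
- hole_a (a point): centre of the back right hole, on the frame's underside; goes over pin_a. Hole 12 mm.
- hole_b (a point): centre of the front left hole, on the frame's underside; goes over pin_b. Hole 12 mm.
- slide_box: teal closed box for microscope slides, 106 x 175 x 39 mm high. Bystander. Origin: centre of its underside.
- timer: white digital timer lying face up, 66 x 66 x 20 mm. Bystander. Origin: centre of its underside.
- tip_box: blue box of yellow pipette tips, lid closed, 81 x 118 x 66 mm high. Bystander. Origin: centre of its underside.
- bottle_amber_1: amber reagent bottle with black cap, 58 mm diameter, 120 mm high. Bystander. Origin: centre of its underside.
- petri_1: closed red petri dish, 62 mm diameter, 15 mm high. Bystander. Origin: centre of its underside.
- petri_3: closed dark red petri dish, 62 mm diameter, 15 mm high. Bystander. Origin: centre of its underside.
- pen_0: white and red pen lying on the bench, 145 mm long. Bystander. Origin: centre of its underside.

How it is judged:
By the outcome, as a careful person would: the job done as asked, in the order asked, and still so for the second after the job is handed in, with the robot touching nothing.
It also fails if it takes over 67 s, if anything falls off the work surface, if the arm or the gripper's body presses on something with over 40 N, if the wrist force passes 120 N, or if a joint passes its speed limit or range.

### The arm

A 7-joint arm with a two-finger parallel gripper is mounted at the origin on a cart in front of the work surface, level with it; the furniture and walls round the work are solid. World frame = base frame: x ahead of the robot, y to its left, z up, the work surface at z = 0. Lengths are in m, angles in rad, forces in N, time in s.
With the tool pointing down it reaches from about 0.425 to 0.925 m from the base axis. Payload 6.8 kg.
Tool frame: the origin (TCP) lies at the very end of the fingers, on their centre line; the grasp point (between the pads) lies 19 mm behind it (env.hold_point_z is the distance from the TCP to the grasp point, in m); z points along the fingers, y is the line along which they close (so a half turn about z gives the same grasp; the last joint's range is limited). The gripper opens to 85 mm and grips with 20 to 120 N. Pads are 22 mm wide; open, the fingers measure 114 mm over their backs; the gripper's body (76 mm by 85 mm) begins 54 mm behind the grasp point. The pads swing forward as they close: fully open they stand 13 mm farther back than shut.
Start: joints at [1.089, 0.477, 0.022, 1.555, -0.011, 1.109, -0.083], TCP at [0.246, -0.628, 0.231] pointing down, gripper open.
Joint ranges: [-2.96, 2.96], [-0.34, 2.1], [-1.41, 1.46], [0.24, 2.44], [-1.37, 4.51], [0.17, 1.92], [-2.96, 2.96]. Speed limits (rad/s): [2.39, 2.39, 3.14, 3.14, 3.14, 3.14, 3.14].

### API

Orientations are given as [roll, pitch, yaw] about the fixed x, y, z axes, in that order (R = Rz(yaw) Ry(pitch) Rx(roll)).
In Python, from station import env gives the robot as it stands. The module is installed in compiled form; this text tells all that it offers.
- The arm moves only by the tool servo_tool, never from a script. Its arguments are lists of equal length, an entry for each row: "travel": the shift along the world's x, y, z in m, a list of three; "turn": the turn about the world's z in rad. In form: {"travel": [[dx, dy, dz], ...], "turn": [turn, ...]}. A call has 1 to 5 rows; each row is the pose to reach, as a shift and turn from the pose commanded when the call began; what a row does not reach only later rows make up. A row lasts 1/12 s, in which the tool goes at most 41.7 mm and 7.16 degrees, less where a joint would pass 70% of its speed; a pose out of reach is approached as far as the arm can. A call with a gripper value outside its range is refused whole. "gripper" is the opening, from -1 (shut) to 1 (fully open), set as the call begins (left out, the last holds). The fingers move at their own pace and stop on an object; "squeeze" is the grip in N (left out, the last holds). Time passes only in rows, so rows that repeat a pose let the fingers close. It gives the time, the measured TCP pose, the force, the opening and the grip force at its end, in the units of the state.
- env.get_state(): the state, without advancing time (a new reading comes with each control period).
- env.snapshot(name): name is "side" or "top" or "wrist"; returns the picture (400x640x3 uint8, blue, green, red); there is no depth.
- env.camera_model(name): a dict with "fov_y" (degrees; the focal length in pixels is half the picture's height over the tangent of half this angle, whatever the lens; pixels are square), "cx", "cy" (the principal point, pixels), "rvec" (rotation vector, rad) and "tvec" (3), from world to camera coordinates, as OpenCV has them. Camera axes: x right, y down, z forward; pixel columns grow to the right and rows downward; lengths in m; the calibration is good to about 2 mm. A picture is of the moment at which its call begins: read the wrist's pose just before it. camera_model takes no time and is no camera call; for the wrist camera it gives the pose at the moment of the call.
- env.hand_in(): hands the job in; it is judged then, once.
The state is a dict: "time_s": time; "joints": joint angles; "joint_velocities": joint speeds; "joint_torque": joint torques, N m; "position": TCP position; "eef_rot": TCP orientation; "contact_force": force on the tool from outside, world axes, zero at the start; "wrist_torque": the same for the moment, N m; "width": opening from 0.0 (shut) to 1.0 (fully open); "grasp_force": force on a finger pad.
Only numpy, scipy, OpenCV 4.12 (cv2) and the standard library are available. Lean on these libraries where they do the work, as an engineer would, in place of code of your own. Each camera call takes 0.05 s, during which the arm holds its last target. There are 200 camera calls.

## Working session

There is one attempt and no reset: what is moved stays moved. The work goes in short steps, Python scripts to look and compute and a tool call to move; the robot and the scene stay as the last step left them, time stands still between calls to the robot, and variables do not carry over. Pictures are saved under pics/ and viewed, at most 10 in all, crops included, and the job is handed in when it is done.

Besides the shell and the picture viewer there is one more tool, called after ">>>" as a command line: name --pt "numbers of a row" for each row, then --argument value for the rest. servo_tool: Moves the arm, as the interface text tells. Its arguments: {"type":"object","properties":{"travel":{"type":"array"},"turn":{"type":"array"},"gripper":{"type":"number"},"squeeze":{"type":"number"}},"required":["travel","turn"]}

```bash
mkdir -p pics
cat > h.py <<'E'
import numpy as np, cv2
from station import env
def cam(name):
    m=env.camera_model(name); f=200/np.tan(np.radians(m["fov_y"])/2)
    K=np.array([[f,0,m["cx"]],[0,f,m["cy"]],[0,0,1]]); R=cv2.Rodrigues(np.array(m["rvec"],float))[0]
    return K,R,np.array(m["tvec"],float).ravel()
def ray(c,uv):
    K,R,t=c; d=R.T@np.linalg.inv(K)@np.array([uv[0],uv[1],1.]); return -R.T@t,d
def onz(c,uv,z):
    o,d=ray(c,uv); return o+d*(z-o[2])/d[2]
def proj(c,p):
    K,R,t=c; q=K@(R@np.array(p,float)+t); return q[:2]/q[2]
def tri(c1,a,c2,b):
    o1,d1=ray(c1,a);o2,d2=ray(c2,b)
    A=np.stack([d1,-d2],1); s=np.linalg.lstsq(A,o2-o1,rcond=None)[0]
    p,q=o1+d1*s[0],o2+d2*s[1]; return (p+q)/2,np.linalg.norm(p-q)
E
python3 - <<'E'
from h import *
s=env.get_state(); print({k:np.round(v,3) for k,v in s.items()})
a=env.snapshot("top");b=env.snapshot("side")
cv2.imwrite("pics/top0.png",a);cv2.imwrite("pics/side0.png",b)
for n in("top","side"):
    m=env.camera_model(n);print(m, cam(n)[1].T@-cam(n)[2])
print(env.hold_point_z)
E
```

```text
{'time_s': np.float64(0.0), 'joints': array([ 1.089,  0.478,  0.022,  1.556, -0.011,  1.109, -0.083]), 'joint_velocities': array([-0.   , -0.   , -0.002, -0.001,  0.   , -0.002, -0.001]), 'joint_torque': array([ 0.0000e+00, -5.9645e+01,  1.6080e+00, -2.8120e+01,  1.2000e-02,
        9.0000e-03, -0.0000e+00]), 'position': array([ 0.246, -0.628,  0.23 ]), 'eef_rot': array([-3.14 ,  0.   ,  0.374]), 'contact_force': array([-0.299, -1.065,  0.469]), 'wrist_torque': array([-0.009, -0.034,  0.005]), 'grasp_force': np.float64(0.0), 'width': np.float64(1.0)}
{'fov_y': 45.28296580202699, 'cx': 314.11110018642796, 'cy': 207.4329814082322, 'rvec': array([ 2.11343875, -2.16053018,  0.17539908]), 'tvec': array([0.04841243, 0.49106784, 1.90730872])} [0.17668041 0.04321725 1.96169168]
{'fov_y': 54.411379764423465, 'cx': 318.98873249868393, 'cy': 199.95651271511568, 'rvec': array([ 0.43723747, -2.64011111,  1.3358955 ]), 'tvec': array([0.48170029, 0.17373974, 1.33592995])} [0.13832215 1.07656505 0.93209665]
0.0187
```

View pics/top0.png

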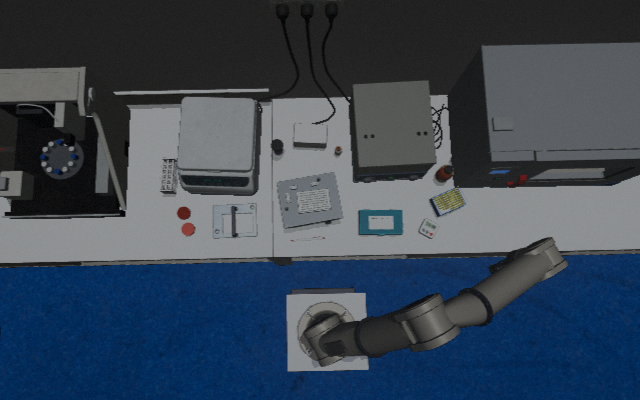

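View pics/side0.png

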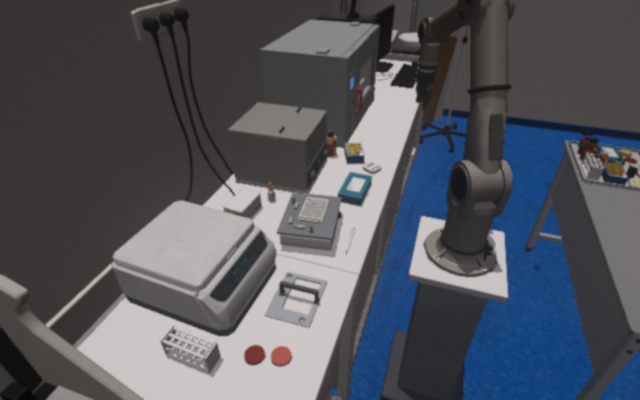

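Top view: shaker at px (310,202) with the white plate at (314,202), and the frame at (236,222) with its handle along image vertical. The bystanders are slide_box at (380,222), timer, tip box and bottle to the right, petris at (185,213)/(189,229), and the pen at (308,239). Up in the image is +x, right is -y. The top camera gives about 4 mm/px, so I'll go on to the wrist camera.

Run:
```python
from h import *
c=cam("top")
for n,p,z in[("shk",(310,202),.078),("plate",(314,202),.09),("frame",(236,222),.006),("pen",(308,239),0),("slide",(380,222),.039),("knobbox",(310,135),.05),("bigwhite br",(257,190),.15),("grey box bl",(357,178),.2)]: print(n,onz(c,p,z).round(3))
p=[(278,181),(333,174),(342,219),(284,228)]
for q in p: print(onz(c,q,.078).round(3))
K,R,t=cam("wrist"); s=env.get_state()
print("wristcam pos",(-R.T@t).round(3),"axis",R[2].round(3),"xaxis",R[0].round(3),K[0,0],s["position"],s["eef_rot"])
```

```text
shk [0.508 0.054 0.078]
plate [0.506 0.038 0.09 ]
frame [0.444 0.36  0.006]
pen [0.368 0.065 0.   ]
slide [ 0.427 -0.227  0.039]
knobbox [0.795 0.048 0.05 ]
bigwhite br [0.547 0.256 0.15 ]
grey box bl [ 0.574 -0.126  0.2  ]
[0.597 0.18  0.078]
[ 0.621 -0.041  0.078]
[ 0.437 -0.072  0.078]
[0.406 0.159 0.078]
wristcam pos [ 0.313 -0.601  0.372] axis [-0.267 -0.103 -0.958] xaxis [ 0.365 -0.931 -0.002] 335.7631314336188 [ 0.24628319 -0.62791894  0.23043661] [-3.14001696e+00  1.19769028e-04  3.73789970e-01]
```

>>> servo_tool --pt "0.012 0.034 0.014" --pt "0.024 0.068 0.028" --pt "0.036 0.102 0.042" --pt "0.048 0.136 0.056" --pt "0.06 0.17 0.07" --turn '[-0.02,-0.04,-0.06,-0.08,-0.1]'

```text
time_s: 0.52
position: [0.3066, -0.4565, 0.3014]
eef_rot: [-3.141, 0.0, 0.273]
contact_force: [0.6, 0.5, 0.2]
width: 1.007
grasp_force: 0.0
```

>>> servo_tool --pt "0.013 0.034 0" --pt "0.026 0.068 0" --pt "0.039 0.102 0" --pt "0.052 0.136 0" --pt "0.065 0.17 0" --turn '[-0.01,-0.02,-0.04,-0.06,-0.08]'

```text
time_s: 0.93
position: [0.3715, -0.2866, 0.3011]
eef_rot: [-3.142, 0.0, 0.193]
contact_force: [0.8, 0.1, 0.5]
width: 0.997
grasp_force: 0.0
```

>>> servo_tool --pt "0.013 0.034 0" --pt "0.026 0.068 0" --pt "0.039 0.102 0" --pt "0.052 0.136 0" --pt "0.065 0.17 0" --turn '[-0.01,-0.02,-0.04,-0.06,-0.08]'

```text
time_s: 1.35
position: [0.4364, -0.1167, 0.3012]
eef_rot: [3.141, 0.0, 0.113]
contact_force: [1.1, 0.8, -0.0]
width: 1.0
grasp_force: 0.0
```

>>> servo_tool --pt "0.013 0.034 0" --pt "0.026 0.068 0" --pt "0.039 0.102 0" --pt "0.052 0.136 0" --pt "0.065 0.17 0" --turn '[0,0,0,0,0]'

```text
time_s: 1.77
position: [0.5016, 0.0532, 0.3012]
eef_rot: [3.141, 0.0, 0.113]
contact_force: [0.8, 0.2, 0.2]
width: 1.0
grasp_force: 0.0
```

Run:
```python
from h import *
import pickle
s=env.get_state(); c=cam("wrist"); a=env.snapshot("wrist"); cv2.imwrite("pics/w1.png",a); pickle.dump(c,open("w1.pkl","wb"))
print(s["time_s"],s["position"],s["eef_rot"],s["contact_force"])
```

```text
1.7667 [0.50156767 0.05318132 0.30115642] [3.14139518e+00 2.21111652e-04 1.13490963e-01] [0.79617872 0.19122386 0.24397787]
```

View pics/w1.png

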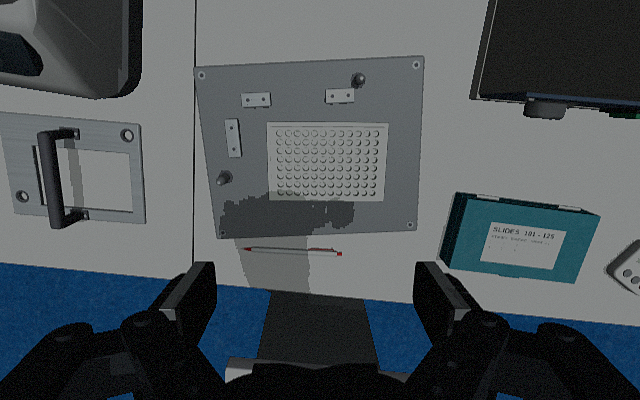

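Wrist view: platform corners at about (196,67), (424,57), (417,236), (219,238). Back stops are at (256,100) and (340,96), the left stop at (233,138), and the pins at (358,80) and (223,178). The plate spans about (267-389, 122-201). The frame is at left, handle (50,180), holes (126,135) and (22,197).

Run:
```python
import cv2
a=cv2.imread("pics/w1.png")[50:245,190:430]; cv2.imwrite("pics/w1c.png",cv2.convertScaleAbs(cv2.resize(a,None,fx=3,fy=3,interpolation=cv2.INTER_CUBIC),alpha=1.3))
```

```text
(no output)
```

View pics/w1c.png

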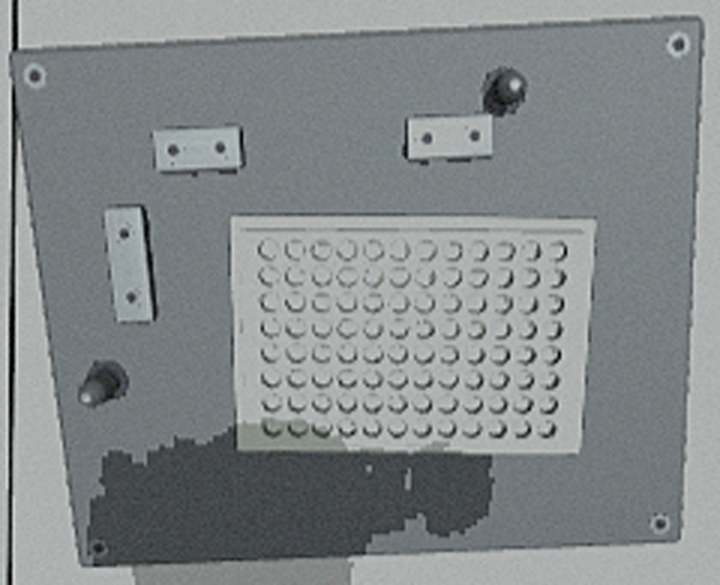

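```bash
cat > seg.py <<'E'
from h import *
def blobs(a,c,poly,z,thr,amin=100):
    g=cv2.GaussianBlur(cv2.cvtColor(a,cv2.COLOR_BGR2GRAY),(3,3),0); m=np.zeros_like(g); cv2.fillPoly(m,[np.array(poly,np.int32)],255)
    b=cv2.bitwise_and(m,cv2.inRange(g,thr,255)); out=[]
    for k in cv2.findContours(b,cv2.RETR_EXTERNAL,cv2.CHAIN_APPROX_NONE)[0]:
        if cv2.contourArea(k)<amin: continue
        w=np.array([onz(c,p,z)[:2] for p in k[:,0]+0.0],np.float32)*1000
        out.append((k,cv2.minAreaRect(w),cv2.minAreaRect(k)))
    return out
E
python3 - <<'E'
from seg import *; import pickle
a=cv2.imread("pics/w1.png"); c=pickle.load(open("w1.pkl","rb"))
g=cv2.cvtColor(a,cv2.COLOR_BGR2GRAY); print(g[70:76,300:304].mean(),g[98:102,250:254].mean(),g[125,300:320].mean())
for k,r,rp in blobs(a,c,[(203,74),(417,64),(411,230),(224,232)],.086,(150)):
    print(np.round(rp[0]),cv2.contourArea(k),"W:",np.round(r[0],1),np.round(r[1],1),round(r[2],2)); print(np.round(cv2.boxPoints(r),1).tolist())
E
```

```text
98.375 128.3125 138.5
```

Run:
```python
from seg import *; import pickle
a=cv2.imread("pics/w1.png"); c=pickle.load(open("w1.pkl","rb"))
g=cv2.cvtColor(a,cv2.COLOR_BGR2GRAY);print(g[190:206:1,300],g[90:112,256],g[120:130,300],g[160,380:396])
for thr in(116,124):
  for k,r,rp in blobs(a,c,[(203,74),(417,64),(411,230),(224,232)],.086,thr):
    print(np.round(rp[0]),cv2.contourArea(k),"W:",np.round(r[0],1),np.round(r[1],1),round(r[2],2)); print(np.round(cv2.boxPoints(r),1).tolist())
```

```text
[133 116  79  95 139 123 109 107 109 109  81  54  44  49  58  54] [ 95  94  81 126 133 129 130 135 131 128 124 129 131 130 130 138  76  87
 100  94  93  97] [100  65 125 137 134 132 118 132 139 134] [136 136 133 134 139 143  67  97  94  94  95 101  97  97  97  99]
[328. 161.] 8666.5 W: [514.5  42.4] [ 84.  126.4] 6.04
[[466.0, 100.9000015258789], [479.29998779296875, -24.799999237060547], [562.9000244140625, -16.0], [549.5999755859375, 109.69999694824219]]
[232. 138.] 346.0 W: [528.8 143.7] [36.6 11.5] 8.98
[[509.79998779296875, 146.5], [511.6000061035156, 135.1999969482422], [547.7999877929688, 140.89999389648438], [546.0, 152.1999969482422]]
[256.  99.] 291.0 W: [570.3 122.1] [11.6 27.5] 6.51
[[562.9000244140625, 135.10000610351562], [566.0999755859375, 107.80000305175781], [577.5999755859375, 109.0999984741211], [574.5, 136.5]]
[340.  95.] 300.0 W: [583.8  37.7] [11.6 27.5] 6.51
[[576.5, 50.70000076293945], [579.5999755859375, 23.399999618530273], [591.0999755859375, 24.700000762939453], [588.0, 52.0]]
[327. 162.] 8412.0 W: [514.1  42.5] [ 83.2 126.1] 6.0
[[466.1000061035156, 100.80000305175781], [479.29998779296875, -24.600000381469727], [562.0, -15.899999618530273], [548.9000244140625, 109.5]]
[233. 138.] 101.5 W: [528.7 143.3] [36.3 10.4] 9.2
[[509.8999938964844, 145.60000610351562], [511.6000061035156, 135.3000030517578], [547.4000244140625, 141.10000610351562], [545.7000122070312, 151.39999389648438]]
[255.  99.] 261.0 W: [570.1 122.1] [11.  26.8] 10.41
[[562.2999877929688, 134.3000030517578], [567.0999755859375, 107.9000015258789], [577.9000244140625, 109.9000015258789], [573.0999755859375, 136.3000030517578]]
[340.  95.] 283.5 W: [583.8  37.3] [11.5 26.4] 8.39
[[576.2000122070312, 49.599998474121094], [580.0, 23.399999618530273], [591.4000244140625, 25.100000381469727], [587.5, 51.20000076293945]]
```

Home ≈ (0.528, 0.072), shaker yaw 0.158. The plate lies at (-18, -27) mm from home and is rotated -0.053. I'll push +x first with open fingers (two wide contacts), descending in front of the plate.

>>> servo_tool --pt "-0.01 -0.004 -0.036" --pt "-0.02 -0.008 -0.072" --pt "-0.03 -0.012 -0.108" --pt "-0.04 -0.016 -0.144" --pt "-0.05 -0.02 -0.18" --turn '[0.01,0.02,0.03,0.04,0.045]'

```text
time_s: 2.23
position: [0.4506, 0.0311, 0.1199]
eef_rot: [3.142, -0.0, 0.159]
contact_force: [1.8, -0.5, -1.2]
width: 0.997
grasp_force: 0.0
```

>>> servo_tool --pt "0 0 -0.01" --pt "0 0 -0.02" --pt "0 0 -0.028" --pt "0 0 -0.034" --pt "0 0 -0.037" --turn '[0,0,0,0,0]'

```text
time_s: 2.65
position: [0.453, 0.032, 0.0848]
eef_rot: [-3.142, -0.002, 0.159]
contact_force: [-0.1, -0.1, 0.7]
width: 0.997
grasp_force: 0.0
```

Run:
```python
from h import *; import pickle
s=env.get_state(); c=cam("wrist"); a=env.snapshot("wrist"); cv2.imwrite("pics/w2.png",a); pickle.dump(c,open("w2.pkl","wb"))
print(s["time_s"],s["position"],s["eef_rot"],s["contact_force"])
```

```text
2.65 [0.45297658 0.03202233 0.08477284] [-3.14155129e+00 -2.11741903e-03  1.58771224e-01] [-0.10477739 -0.11498719  0.65926981]
```

View pics/w2.png

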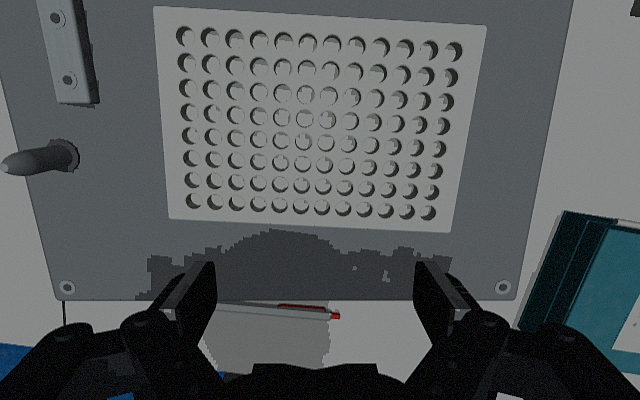

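Wrist view: plate fills (155-485, 8-230), fingertips clear in front of it at (205,270) and (430,270). The arm is near its inner reach, so I'll half-close the fingers, which brings the tips forward, and feel for the platform.

>>> servo_tool --pt "0.002 0 0" --pt "0.004 0 0" --pt "0.004 0 0" --pt "0.004 0 0" --pt "0.004 0 0" --turn '[0,0,0,0,0]' --gripper 0

```text
time_s: 3.12
position: [0.4557, 0.0316, 0.0846]
eef_rot: [3.141, -0.001, 0.159]
contact_force: [-0.2, 0.1, 0.2]
width: 0.5
grasp_force: 0.0
```

>>> servo_tool --pt "0 0 -0.001" --pt "0 0 -0.002" --pt "0 0 -0.003" --pt "0 0 -0.003" --turn '[0,0,0,0]'

```text
time_s: 3.45
position: [0.4553, 0.0316, 0.0811]
eef_rot: [3.142, 0.0, 0.159]
contact_force: [-0.4, -0.5, -0.3]
width: 0.5
grasp_force: 0.0
```

>>> servo_tool --pt "0 0 -0.001" --pt "0 0 -0.002" --pt "0 0 -0.002" --turn '[0,0,0]'

```text
time_s: 3.7
position: [0.4554, 0.0316, 0.0791]
eef_rot: [3.142, 0.0, 0.159]
contact_force: [-0.9, -0.5, 0.2]
width: 0.495
grasp_force: 0.0
```

>>> servo_tool --pt "0 0 -0.001" --pt "0 0 -0.002" --pt "0 0 -0.002" --turn '[0,0,0]'

```text
time_s: 3.95
position: [0.4554, 0.0316, 0.0771]
eef_rot: [3.142, 0.0, 0.159]
contact_force: [-0.3, -1.0, -0.5]
width: 0.5
grasp_force: 0.0
```

>>> servo_tool --pt "0 0 -0.001" --pt "0 0 -0.002" --pt "0 0 -0.002" --turn '[0,0,0]'

```text
time_s: 4.2
position: [0.4556, 0.0316, 0.0761]
eef_rot: [3.141, 0.0, 0.159]
contact_force: [-3.7, -0.8, 13.8]
width: 0.503
grasp_force: 6.8
```

>>> servo_tool --pt "0 0 -0.001" --pt "0 0 -0.0015" --pt "0 0 -0.0015" --turn '[0,0,0]'

```text
time_s: 4.45
position: [0.4556, 0.0316, 0.076]
eef_rot: [3.14, -0.0, 0.159]
contact_force: [-10.8, -1.7, 34.3]
width: 0.505
grasp_force: 17.0
```

>>> servo_tool --pt "0 0 0.003" --pt "0 0 0.005" --pt "0.004 0.0006 0.005" --pt "0.008 0.0013 0.005" --pt "0.011 0.0017 0.005" --turn '[0,0,0,0,0]'

```text
time_s: 4.87
position: [0.4668, 0.0333, 0.0785]
eef_rot: [-3.142, 0.0, 0.159]
contact_force: [-1.1, 0.3, 1.2]
width: 0.501
grasp_force: 0.4
```

>>> servo_tool --pt "0.002 0.0003 0" --pt "0.004 0.0006 0" --pt "0.006 0.0009 0" --pt "0.008 0.0013 0" --pt "0.01 0.0016 0" --turn '[0,0,0,0,0]'

```text
time_s: 5.28
position: [0.4767, 0.035, 0.0787]
eef_rot: [-3.141, 0.0, 0.159]
contact_force: [-0.1, 0.2, -0.4]
width: 0.501
grasp_force: 0.2
```

>>> servo_tool --pt "0.001 0.0002 0" --pt "0.002 0.0003 0" --pt "0.003 0.0005 0" --pt "0.003 0.0005 0" --turn '[0,0,0,0]'

```text
time_s: 5.62
position: [0.4797, 0.0355, 0.0788]
eef_rot: [-3.142, -0.0, 0.159]
contact_force: [-0.9, 0.1, -0.4]
width: 0.499
grasp_force: 0.0
```

>>> servo_tool --pt "0.001 0.0002 0" --pt "0.002 0.0003 0" --pt "0.002 0.0003 0" --turn '[0,0,0]'

```text
time_s: 5.87
position: [0.4802, 0.0355, 0.0786]
eef_rot: [3.141, 0.003, 0.159]
contact_force: [-4.1, -0.5, 4.3]
width: 0.502
grasp_force: 2.5
```

>>> servo_tool --pt "0.001 0.0002 0" --pt "0.002 0.0003 0" --pt "0.002 0.0003 0" --turn '[0,0,0]'

```text
time_s: 6.12
position: [0.4803, 0.0354, 0.0782]
eef_rot: [3.141, 0.006, 0.159]
contact_force: [-10.6, -0.8, 7.2]
width: 0.498
grasp_force: 5.0
```

Run:
```python
from h import *; import pickle
s=env.get_state(); c=cam("wrist"); a=env.snapshot("wrist"); cv2.imwrite("pics/w3.png",a); pickle.dump(c,open("w3.pkl","wb"))
print(s["time_s"],s["position"],s["eef_rot"],s["contact_force"])
```

```text
6.1167 [0.48027827 0.03543661 0.07823483] [3.1407039  0.0064689  0.15893515] [-10.56437918  -0.80603548   7.24085735]
```

View pics/w3.png

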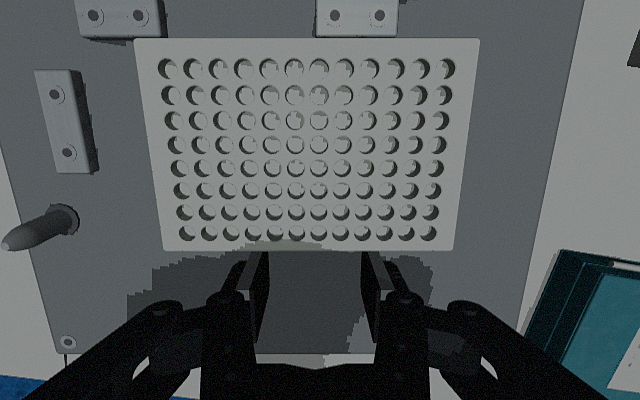

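Plate is now square against both back stops (stop fronts at rows ~38, plate edge at row 38 across columns 137-478). Next I'll retract, close the fingers, and go to its right side.

>>> servo_tool --pt "-0.006 -0.001 0" --pt "-0.012 -0.002 0.005" --pt "-0.012 -0.002 0.02" --pt "-0.012 -0.002 0.035" --pt "-0.012 -0.002 0.05" --turn '[0,0,0,0,0]'

```text
time_s: 6.58
position: [0.4716, 0.0341, 0.1298]
eef_rot: [-3.141, -0.001, 0.159]
contact_force: [0.5, 0.2, -0.3]
width: 0.5
grasp_force: 0.0
```

>>> servo_tool --pt "0.015 -0.016 0" --pt "0.03 -0.032 0" --pt "0.045 -0.048 0" --pt "0.06 -0.064 0" --pt "0.0745 -0.078 0" --turn '[0,0,0,0,0]' --gripper -1

```text
time_s: 7.0
position: [0.5471, -0.0454, 0.1295]
eef_rot: [3.141, -0.002, 0.158]
contact_force: [-0.3, -0.1, -1.0]
width: 0.003
grasp_force: 0.0
```

>>> servo_tool --pt "0 0 -0.01" --pt "0 0 -0.02" --pt "0 0 -0.03" --pt "0 0 -0.036" --pt "0 0 -0.04" --turn '[0,0,0,0,0]'

```text
time_s: 7.42
position: [0.5447, -0.0431, 0.0875]
eef_rot: [-3.141, 0.002, 0.16]
contact_force: [0.5, 0.4, -0.0]
width: -0.002
grasp_force: 0.0
```

>>> servo_tool --pt "0 0 -0.003" --pt "0 0 -0.006" --pt "-0.0006 0.004 -0.006" --pt "-0.0012 0.008 -0.006" --pt "-0.0019 0.012 -0.006" --turn '[0,0,0,0,0]'

```text
time_s: 7.83
position: [0.5443, -0.0313, 0.0832]
eef_rot: [-3.142, -0.001, 0.159]
contact_force: [-0.3, 0.1, 0.4]
width: -0.0
grasp_force: 0.0
```

>>> servo_tool --pt "-0.0006 0.004 0" --pt "-0.0012 0.008 0" --pt "-0.0019 0.012 0" --pt "-0.0025 0.016 0" --pt "-0.0031 0.02 0" --turn '[0,0,0,0,0]'

```text
time_s: 8.25
position: [0.5411, -0.0119, 0.083]
eef_rot: [3.141, -0.0, 0.159]
contact_force: [0.5, -1.2, 1.6]
width: -0.004
grasp_force: 0.9
```

>>> servo_tool --pt "-0.0002 0.0015 0" --pt "-0.0005 0.003 0" --pt "-0.0007 0.0045 0" --pt "-0.0008 0.005 0" --pt "-0.0008 0.005 0" --turn '[0,0,0,0,0]'

```text
time_s: 8.67
position: [0.5404, -0.0071, 0.0829]
eef_rot: [3.141, -0.0, 0.158]
contact_force: [0.3, -0.8, 3.0]
width: -0.002
grasp_force: 1.1
```

>>> servo_tool --pt "-0.0002 0.001 0" --pt "-0.0003 0.002 0" --pt "-0.0003 0.002 0" --turn '[0,0,0]'

```text
time_s: 8.92
position: [0.54, -0.005, 0.0829]
eef_rot: [3.141, -0.0, 0.159]
contact_force: [-0.4, -2.3, 3.2]
width: 0.003
grasp_force: 1.7
```

>>> servo_tool --pt "-0.0002 0.001 0" --pt "-0.0003 0.002 0" --pt "-0.0003 0.002 0" --turn '[0,0,0]'

```text
time_s: 9.17
position: [0.5397, -0.0029, 0.0829]
eef_rot: [3.142, -0.0, 0.159]
contact_force: [0.7, -2.5, 4.4]
width: 0.005
grasp_force: 1.9
```

>>> servo_tool --pt "-0.0002 0.001 0" --pt "-0.0003 0.002 0" --pt "-0.0003 0.002 0" --turn '[0,0,0]'

```text
time_s: 9.42
position: [0.5393, -0.0008, 0.0829]
eef_rot: [3.142, -0.0, 0.159]
contact_force: [-0.1, -3.0, 3.6]
width: 0.001
grasp_force: 2.1
```

Run:
```python
from h import *; import pickle
s=env.get_state(); c=cam("wrist"); a=env.snapshot("wrist"); cv2.imwrite("pics/w4.png",a); pickle.dump(c,open("w4.pkl","wb"))
```

```text
(no output)
```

View pics/w4.png

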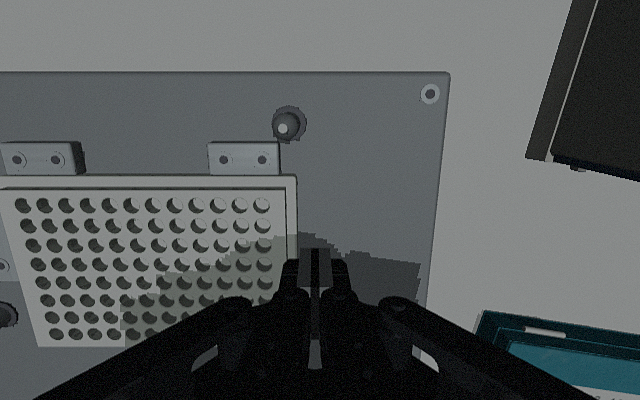

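Plate still along the back stops (edge row 175), with its right skirt edge near column 297. The finger is at its right side at (315,270). Now to compute the gap to the left stop.

Run:
```python
from h import *; import pickle
c=pickle.load(open("w4.pkl","rb"))
H=np.array([528.1,72.1]);y=.158;R=np.array([[np.cos(y),np.sin(y)],[-np.sin(y),np.cos(y)]])
for n,p,z in[("plate br",(297,175),.086),("plate back left",(0,188),.086),("skirt r front",(297,232),.086),("stop r fr right",(280,175),.086),("stop r back right",(279,142),.086),("stop l",(83,175),.086),("pin a tip",(283,128),.108)]:
    print(n,(R@(onz(c,p,z)[:2]*1000-H)).round(1))
```

```text
plate br [ 42.7 -65.6]
plate back left [37.  60.9]
skirt r front [ 17.  -65.3]
stop r fr right [ 42.7 -58.5]
stop r back right [ 56.5 -58.5]
stop l [42.6 24.5]
pin a tip [ 63.6 -62.3]
```

>>> servo_tool --pt "-0.0002 0.001 0" --pt "-0.0002 0.001 0" --turn '[0,0]'

```text
time_s: 9.63
position: [0.5392, 0.0001, 0.0829]
eef_rot: [3.142, -0.0, 0.159]
contact_force: [-0.5, -3.3, 4.9]
width: -0.002
grasp_force: 2.2
```

>>> servo_tool --pt "-0.0002 0.001 0" --pt "-0.0002 0.001 0" --turn '[0,0]'

```text
time_s: 9.8
position: [0.5391, 0.0005, 0.0829]
eef_rot: [3.141, -0.0, 0.158]
contact_force: [1.8, -4.4, 3.9]
width: 0.0
grasp_force: 2.9
```

>>> servo_tool --pt "-0.0002 0.001 0" --pt "-0.0002 0.001 0" --turn '[0,0]'

```text
time_s: 9.97
position: [0.539, 0.0006, 0.0829]
eef_rot: [3.14, -0.0, 0.158]
contact_force: [1.1, -6.5, 4.1]
width: -0.003
grasp_force: 3.9
```

>>> servo_tool --pt "-0.0002 0.001 0" --pt "-0.0002 0.001 0" --pt "0.001 -0.006 0" --pt "0.002 -0.012 0.01" --pt "0.002 -0.012 0.045" --turn '[0,0,0,0,0]'

```text
time_s: 10.38
position: [0.5367, -0.0111, 0.124]
eef_rot: [-3.139, 0.01, 0.158]
contact_force: [0.2, -0.7, 0.2]
width: 0.003
grasp_force: 0.0
```

>>> servo_tool --pt "-0.015 0.014 0" --pt "-0.03 0.028 0" --pt "-0.045 0.042 0" --pt "-0.06 0.057 0" --pt "-0.076 0.0715 0" --turn '[0,0,0,0,0]' --gripper 0

```text
time_s: 10.8
position: [0.4636, 0.0627, 0.1281]
eef_rot: [-3.141, 0.0, 0.159]
contact_force: [-0.7, -0.5, 0.7]
width: 0.5
grasp_force: 0.0
```

>>> servo_tool --pt "0 0 -0.012" --pt "0 0 -0.024" --pt "0 0 -0.034" --pt "0 0 -0.042" --pt "0 0 -0.046" --turn '[0,0,0,0,0]'

```text
time_s: 11.22
position: [0.4641, 0.0615, 0.0808]
eef_rot: [-3.141, 0.002, 0.159]
contact_force: [-0.6, 0.2, -0.1]
width: 0.5
grasp_force: 0.0
```

>>> servo_tool --pt "0 0 -0.002" --pt "0.003 0.0005 -0.002" --pt "0.006 0.001 -0.002" --pt "0.009 0.0014 -0.002" --pt "0.01 0.0016 -0.002" --turn '[0,0,0,0,0]'

```text
time_s: 11.63
position: [0.4757, 0.0632, 0.0802]
eef_rot: [-3.142, -0.001, 0.158]
contact_force: [-0.9, -0.4, 1.1]
width: 0.501
grasp_force: 0.7
```

>>> servo_tool --pt "0.001 0.0002 0" --pt "0.002 0.0003 0" --pt "0.003 0.0005 0" --pt "0.004 0.0006 0" --pt "0.004 0.0006 0" --turn '[0,0,0,0,0]'

```text
time_s: 12.05
position: [0.4758, 0.0631, 0.0793]
eef_rot: [3.141, 0.006, 0.159]
contact_force: [-9.2, -0.9, 7.2]
width: 0.5
grasp_force: 4.3
```

>>> servo_tool --pt "-0.006 -0.001 0" --pt "-0.012 -0.002 0.005" --pt "-0.012 -0.002 0.035" --pt "-0.012 -0.002 0.07" --pt "-0.012 -0.002 0.105" --turn '[0,0,0,0,0]'

```text
time_s: 12.47
position: [0.466, 0.0618, 0.1861]
eef_rot: [-3.141, 0.001, 0.159]
contact_force: [1.2, 0.1, -0.7]
width: 0.501
grasp_force: 0.0
```

>>> servo_tool --pt "0 0.025 0.023" --pt "0 0.05 0.046" --pt "0 0.075 0.07" --pt "0 0.1 0.095" --pt "0 0.125 0.118" --turn '[0,0,0,0,0]' --gripper 1

```text
time_s: 12.88
position: [0.4665, 0.1879, 0.305]
eef_rot: [-3.142, -0.002, 0.159]
contact_force: [0.4, -0.3, 0.7]
width: 1.003
grasp_force: 0.0
```

Run:
```python
from seg import *; import pickle
s=env.get_state(); c=cam("wrist"); a=env.snapshot("wrist"); cv2.imwrite("pics/w5.png",a); pickle.dump(c,open("w5.pkl","wb"))
print(s["time_s"],s["position"],s["eef_rot"])
H=np.array([528.1,72.1,78])/1000;y=.158;e=np.array([[np.cos(y),np.sin(y),0],[-np.sin(y),np.cos(y),0]])
P=[proj(c,H+e[0]*u+e[1]*v) for u,v in((82,103),(82,-127),(-102,-127),(-102,103))]
for k,r,rp in blobs(a,c,P,.086,116):
    q=e[:,:2]@(np.array(r[0])-H[:2]*1000)
    print(np.round(rp[0]),"W:",np.round(r[0],1),np.round(r[1],1),round(r[2],2),"local",q.round(1))
```

```text
12.8833 [0.46647839 0.18785223 0.30502695] [-3.14156628e+00 -2.42390113e-03  1.58700762e-01]
```

View pics/w5.png

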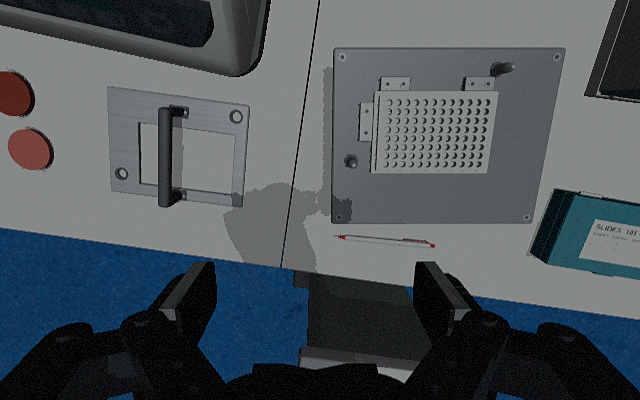

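View: plate snug against both back stops and the left stop. The frame is at left: holes (236,116) and (122,173), bar from (163,108) to (165,207). Next, a second wrist view over the frame.

>>> servo_tool --pt "-0.006 0.033 -0.011" --pt "-0.012 0.066 -0.022" --pt "-0.018 0.099 -0.033" --pt "-0.024 0.132 -0.044" --pt "-0.03 0.165 -0.055" --turn '[0,0,0,0,0]'

```text
time_s: 13.35
position: [0.4364, 0.3529, 0.2477]
eef_rot: [-3.141, -0.001, 0.158]
contact_force: [0.4, -1.1, 0.6]
width: 1.002
grasp_force: 0.0
```

Run:
```python
from h import *; import pickle
s=env.get_state(); c=cam("wrist"); a=env.snapshot("wrist"); cv2.imwrite("pics/w6.png",a); pickle.dump(c,open("w6.pkl","wb"))
print(s["time_s"],s["position"],s["eef_rot"])
c5=pickle.load(open("w5.pkl","rb"))
A,B=onz(c5,(236,116),.006),onz(c5,(122,173),.006); print(A,B,np.linalg.norm(A-B),np.hypot(94,147))
pa,pb=proj(c,A),proj(c,B); print(pa,pb)
o=[cv2.resize(a[int(p[1])-25:int(p[1])+25,int(p[0])-25:int(p[0])+25],(400,400),interpolation=cv2.INTER_CUBIC) for p in(pa,pb)]
cv2.imwrite("pics/w6c.png",cv2.resize(np.hstack(o),(800,400)))
for n,im,x0 in(("w5",cv2.imread("pics/w5.png"),(100,80,260,220)),("w6",a,None)):
    g=cv2.cvtColor(im,cv2.COLOR_BGR2GRAY); cc=c5 if n=="w5" else c
    m=cv2.inRange(g,0,62)
    mid=(A+B)/2+np.array([0,0,.05]); u=proj(cc,mid).astype(int); M=np.zeros_like(m); M[max(0,u[1]-90):u[1]+90,max(0,u[0]-60):u[0]+60]=255
    for k in cv2.findContours(cv2.bitwise_and(m,M),0,1)[0]:
        if cv2.contourArea(k)>300: r=cv2.minAreaRect(k); print(n,cv2.contourArea(k),np.round(r[0],1),np.round(r[1],1),round(r[2],1),np.round(cv2.boxPoints(r)).tolist())
```

```text
13.35 [0.43638519 0.35290846 0.24769923] [-3.14115495e+00 -1.40475543e-03  1.58393806e-01]
[0.50714633 0.29631712 0.006     ] [0.40961863 0.43973032 0.006     ] 0.17343297347974512 174.4849563716024
[376.02131039 114.11376667] [238.23324938 179.40746976]
w5 1638.0 [173. 156.] [ 30. 102.] 0.0 [[158.0, 207.0], [158.0, 105.0], [188.0, 105.0], [188.0, 207.0]]
w6 1648.0 [292.2 163.2] [111.9  86. ] 73.0 [[235.0, 122.0], [317.0, 97.0], [350.0, 204.0], [267.0, 229.0]]
```

View pics/w6.png

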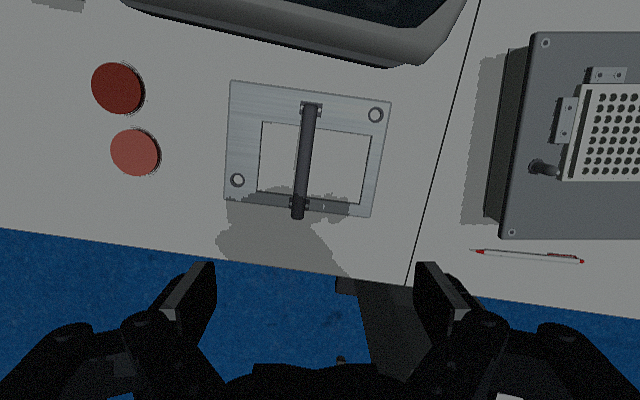

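View: holes at (376,115) and (237,180), bar from (311,103) to (297,219), nothing close to the handle. The petris are at (118,88) and (135,152).

Run:
```python
from h import *; import pickle
c5,c6=[pickle.load(open(f"w{i}.pkl","rb")) for i in(5,6)]
g5,g6=[cv2.cvtColor(cv2.imread(f"pics/w{i}.png"),cv2.COLOR_BGR2GRAY) for i in(5,6)]
def hole(g,u,v,r=14):
    p=g[v-r:v+r+1,u-r:u+r+1]; h=cv2.HoughCircles(cv2.resize(p,None,fx=4,fy=4,interpolation=cv2.INTER_CUBIC),cv2.HOUGH_GRADIENT,1,200,param1=100,param2=12,minRadius=16,maxRadius=36)
    return None if h is None else ((h[0,0,:2]-1.5)/4+[u-r,v-r],h[0,0,2]/4)
hs={}
for n,g,pts in((5,g5,[(236,116),(122,173)]),(6,g6,[(376,115),(237,180)])):
    hs[n]=[hole(g,*p) for p in pts]; print(n,hs[n])
def pose(A,B):
    d=(A-B)[:2]; y=np.arctan2(d[1],d[0])-np.arctan2(-147,94); R=np.array([[np.cos(y),-np.sin(y)],[np.sin(y),np.cos(y)]])
    o=((A+B)[:2]/2)-R@np.array([.017,.0115]); return y,o,o+R@np.array([.006,.010]),np.linalg.norm(d)
for n,c in((5,c5),(6,c6)):
    A,B=[onz(c,h[0],.006) for h in hs[n]]; print(n,A.round(4),B.round(4),[np.round(v,4) for v in pose(A,B)])
for i in(0,1): print("tri hole",[np.round(v,4) for v in tri(c5,hs[5][i][0],c6,hs[6][i][0])])
# bar mid-line by dark pixels per row
def bar(g,r0,r1,c0,c1):
    L=[]
    for r in range(r0,r1,5):
        x=np.where(g[r,c0:c1]<70)[0]+c0
        L.append((r,int(x.min()),int(x.max())) if len(x) else None)
    return L
print(bar(g5,120,196,150,178)); print(bar(g6,118,200,280,335))
for z in(.047,.054): print(z,"w6 ends",onz(c6,(311,103),z).round(4),onz(c6,(297,219),z).round(4),"w5",onz(c5,(165,107),z).round(4),onz(c5,(165,207),z).round(4))
print("tri bar mid",[np.round(v,4) for v in tri(c5,(165,157),c6,(304,161))])
```

```text
5 [(array([235.75, 115.75]), np.float32(7.075)), (array([120.25, 172.75]), np.float32(5.875))]
6 [(array([375.75, 114.5 ]), np.float32(8.15)), (array([237.25, 180.  ]), np.float32(7.2))]
5 [0.5074 0.2967 0.006 ] [0.4096 0.442  0.006 ] [np.float64(0.0233), array([0.4418, 0.3575]), array([0.4475, 0.3676]), np.float64(0.1752)]
6 [0.5067 0.2965 0.006 ] [0.4087 0.4408 0.006 ] [np.float64(0.0276), array([0.441 , 0.3567]), array([0.4468, 0.3669]), np.float64(0.1744)]
tri hole [array([0.5071, 0.2966, 0.006 ]), np.float64(0.0007)]
tri hole [array([0.4101, 0.4401, 0.0095]), np.float64(0.0009)]
[(120, 158, 172), (125, 158, 172), (130, 158, 172), (135, 158, 171), (140, 158, 171), (145, 158, 171), (150, 158, 171), (155, 158, 171), (160, 158, 171), (165, 158, 171), (170, 158, 171), (175, 158, 171), (180, 158, 171), (185, 153, 171), (190, 158, 177), (195, 158, 177)]
[(118, 302, 316), (123, 301, 315), (128, 301, 314), (133, 300, 314), (138, 300, 313), (143, 299, 312), (148, 298, 312), (153, 298, 311), (158, 297, 310), (163, 297, 310), (168, 296, 309), (173, 296, 308), (178, 295, 308), (183, 294, 307), (188, 294, 306), (193, 280, 306), (198, 289, 321)]
0.047 w6 ends [0.5074 0.3686 0.047 ] [0.3865 0.365  0.047 ] w5 [0.507  0.3686 0.047 ] [0.3863 0.3646 0.047 ]
0.054 w6 ends [0.5074 0.3685 0.054 ] [0.389 0.365 0.054] w5 [0.5076 0.3656 0.054 ] [0.389  0.3617 0.054 ]
tri bar mid [array([0.4495, 0.3668, 0.0467]), np.float64(0.0007)]
```

>>> servo_tool --pt "0.003 0.004 -0.03" --pt "0.006 0.008 -0.06" --pt "0.009 0.012 -0.09" --pt "0.011 0.014 -0.12" --pt "0.011 0.014 -0.15" --turn '[-0.03,-0.06,-0.09,-0.12,-0.13]'

```text
time_s: 13.82
position: [0.4482, 0.3659, 0.0969]
eef_rot: [-3.14, -0.001, 0.027]
contact_force: [0.8, 0.1, -0.1]
width: 0.999
grasp_force: 0.0
```

>>> servo_tool --pt "0 0 -0.02" --pt "0 0 -0.04" --pt "0 0 -0.055" --pt "0 0 -0.065" --pt "0 0 -0.07" --turn '[0,0,0,0,0]'

```text
time_s: 14.23
position: [0.4474, 0.3649, 0.0267]
eef_rot: [3.141, 0.001, 0.029]
contact_force: [-0.5, 0.5, 0.8]
width: 0.999
grasp_force: 0.0
```

>>> servo_tool --pt "0 0 0" --pt "0 0 0" --pt "0 0 0" --pt "0 0 0" --turn '[0,0,0,0]'

```text
time_s: 14.57
position: [0.4483, 0.3662, 0.0289]
eef_rot: [-3.14, -0.002, 0.029]
contact_force: [0.8, -0.6, -0.9]
width: 0.996
grasp_force: 0.0
```

>>> servo_tool --pt "0 0 0" --pt "0 0 0" --pt "0 0 0" --pt "0 0 0" --pt "0 0 0" --turn '[0,0,0,0,0]' --gripper -1 --squeeze 80

```text
time_s: 14.98
position: [0.4477, 0.3657, 0.0278]
eef_rot: [-3.142, -0.0, 0.029]
contact_force: [0.2, -0.3, 0.1]
width: 0.297
grasp_force: 0.0
```

>>> servo_tool --pt "0 0 0" --pt "0 0 0" --pt "0 0 0" --turn '[0,0,0]'

```text
time_s: 15.23
position: [0.4478, 0.366, 0.0281]
eef_rot: [-3.141, -0.0, 0.029]
contact_force: [-0.3, 0.2, 2.8]
width: 0.145
grasp_force: 78.6
```

>>> servo_tool --pt "0 0 0.005" --pt "0 0 0.015" --pt "0 0 0.03" --pt "0 0 0.05" --pt "0 0 0.07" --turn '[0,0,0,0,0]'

```text
time_s: 15.65
position: [0.4471, 0.3651, 0.0985]
eef_rot: [3.141, 0.001, 0.029]
contact_force: [0.4, -0.1, -3.0]
width: 0.148
grasp_force: 78.0
```

>>> servo_tool --pt "0 0 0.02" --pt "0 0 0.045" --pt "0 0 0.07" --pt "0 0 0.09" --pt "0 0 0.1" --turn '[0,0,0,0,0]'

```text
time_s: 16.07
position: [0.4482, 0.3665, 0.201]
eef_rot: [-3.139, -0.003, 0.029]
contact_force: [0.2, 0.1, -2.4]
width: 0.146
grasp_force: 78.2
```

Run:
```python
from h import *; import pickle
s=env.get_state(); c=cam("wrist"); a=env.snapshot("wrist"); cv2.imwrite("pics/w7.png",a); pickle.dump(c,open("w7.pkl","wb"))
b=env.snapshot("side"); cv2.imwrite("pics/s7.png",b)
print(s["time_s"],s["position"],s["eef_rot"],s["contact_force"],s["wrist_torque"])
p=s["position"]; y=s["eef_rot"][2]
z=p[2]-.0283; o=p[:2]
# predicted hole pixels at frame top if grasp is at the grip point
R=np.array([[np.cos(y),-np.sin(y)],[np.sin(y),np.cos(y)]])
for h in((.064,-.062),(-.030,.085)):
    q=o+R@(np.array(h)-[.006,.010]); print(proj(c,[*q,z+.006]))
```

```text
16.0667 [0.44816163 0.36647448 0.20098307] [-3.13946437e+00 -2.79922554e-03  2.89444714e-02] [ 0.20670294  0.1498639  -2.37936597] [0.04219781 0.01282018 0.02128511]
[465.5597913  133.79856494]
[181.96911034 304.26013599]
```

```bash
cat > fh.py <<'E'
from h import *
def hole(g,u,v,r,rad):
    u,v=int(round(u)),int(round(v)); y0,x0=max(0,v-r),max(0,u-r)
    p=cv2.resize(g[y0:v+r+1,x0:u+r+1],None,fx=3,fy=3,interpolation=cv2.INTER_CUBIC)
    h=cv2.HoughCircles(p,cv2.HOUGH_GRADIENT,1,20,param1=120,param2=14,minRadius=int(3*rad*.75),maxRadius=int(3*rad*1.3))
    return [] if h is None else [(np.round((k[:2]-1)/3+[x0,y0],1),round(float(k[2])/3,1)) for k in h[0,:4]]
E
python3 - <<'E'
from fh import *; import pickle
c=pickle.load(open("w7.pkl","rb")); g=cv2.cvtColor(cv2.imread("pics/w7.png"),cv2.COLOR_BGR2GRAY)
for u,v in((465.6,133.8),(182,304.3)):
    print(hole(g,u,v,32,12))
    v=int(v);u=int(u); print(g[v-28:v+30:4,u-28:u+30:4])
E
```

```text
[(array([465.8, 137.2]), 14.8), (array([460.5, 132.5]), 15.1), (array([457.2, 138.5]), 11.8)]
[[108 107 107 108 110 107 111 107 107 107 109 112 108 109 109]
 [117 119 120 119 117 120 119 118 121 118 118 118 122 118 117]
 [116 115 118 115 115 119 113 120 117 115 119 119 117 120 118]
 [117 113 115 113 117 121 124  86 105 120 118 117 116 117 116]
 [127 122 122 123 132  56  60  51  58  56  80 117 118 122 118]
 [122 124 122 131  56  66 139 141  11  47  60 131 120 123 116]
 [122 122 125  58  48 139 134 137  28  23  55  51 123 117 107]
 [125 129 131  62 145 135 134 138  24  22  33  54 120 121 109]
 [123 119 135  59 137 140 137 135  37  33  41  50 118 116 105]
 [117 120 130  60 138 133 133 137  23  41  55  98 117 119  91]
 [118 126 122  59  63 139 143  28  62  55  56 118 116 120 107]
 [123 120 119 119  57  58  55  50  57  46 125 116 119 119 139]
 [115 114 115 112 119  59  47  45 119 118 114 119 114 113 138]
 [113 113 116 111 112 113 113 118 113 117 114 114 116 108 137]
 [114 115 115 114 113 113 114 118 111 113 113 114 111 105 136]]
[(array([180.2, 304.5]), 14.4)]
[[115 112 117 112 115 117 11
[... 217 characters left out ...]
2  77]
 [ 95 109 111 111 111 101  69  38  63  72  71  69  74  66  68]
 [ 56 110 112 108  50  56  54  42  34  30  71  67  71  75  53]
 [ 43 116 117 115  56  29  43  58  61  15  45 131   0   3   4]
 [ 40 117 110  51  47  29  46  38  38  54   4   0   7   2   4]
 [ 53 114 111  94  58  37  34  35  32  25  16   0  21  13   0]
 [ 54 110 111 112  58  56  42   0   6  23   8  10   0  14   2]
 [ 48 106 114 112 122  21   6   9  18  20  11  10   0   8   7]
 [ 55 100 118  48   7   0  12  18   7   0  19  15   2   0  25]
 [ 45  51   6  12   1   7   0  24   2  12  15   6  10  14  17]
 [  0  24  12  15  12   7   9  15   2   0  16   9  11  10   3]
 [  5  14   0   5   8   0   1   9   1   4  17  19  10  16   5]]
```

Run:
```python
from fh import *; import pickle
c=pickle.load(open("w7.pkl","rb"))
p=np.array([.44816,.36647,.20098]); z=p[2]-.0283+.006
A,B=onz(c,(465.6,136.5),z),onz(c,(180.4,304.4),z); print(A,B,np.linalg.norm(A-B))
H=np.array([.5281,.0721]);y=.158;R=np.array([[np.cos(y),-np.sin(y)],[np.sin(y),np.cos(y)]])
PA,PB=H+R@[.064,-.062],H+R@[-.03,.085]
ang=lambda d:np.arctan2(d[1],d[0])
t=ang(PA-PB)-ang((A-B)[:2]); r=np.array([[np.cos(t),-np.sin(t)],[np.sin(t),np.cos(t)]])
T=(PA+PB)/2+r@(p[:2]-(A+B)[:2]/2); print("turn",t,"TCP target",T,"shift",T-p[:2],PA,PB)
```

```text
[0.50694809 0.29596241 0.17868   ] [0.40988716 0.4412913  0.17868   ] 0.17476071860723225
turn 0.1380912289241033 TCP target [0.53321572 0.08258328] shift [ 0.08505572 -0.28388672] [0.60105811 0.02094226] [0.48509949 0.15132093]
```

>>> servo_tool --pt "-0.004 -0.03 0" --pt "-0.01 -0.065 0" --pt "-0.012 -0.1 0" --pt "-0.012 -0.135 0" --pt "-0.012 -0.165 0" --turn '[0,0.02,0.04,0.06,0.08]'

```text
time_s: 16.58
position: [0.4342, 0.1975, 0.196]
eef_rot: [3.14, 0.003, 0.109]
contact_force: [1.6, 1.2, -3.3]
width: 0.148
grasp_force: 78.5
```

>>> servo_tool --pt "0.004 -0.03 0" --pt "0.02 -0.06 0" --pt "0.045 -0.085 0" --pt "0.072 -0.105 0" --pt "0.0975 -0.1183 0" --turn '[0.015,0.03,0.04,0.05,0.054]'

```text
time_s: 17.0
position: [0.5331, 0.0786, 0.1961]
eef_rot: [3.14, 0.003, 0.16]
contact_force: [0.9, -0.2, -2.6]
width: 0.146
grasp_force: 78.5
```

>>> servo_tool --pt "0 0 -0.01" --pt "0 0 -0.02" --pt "0 0 -0.03" --pt "0 0 -0.035" --pt "0 0 -0.035" --turn '[0,0,0,0,0]'

```text
time_s: 17.42
position: [0.5309, 0.0829, 0.1607]
eef_rot: [-3.141, 0.004, 0.165]
contact_force: [-0.4, -0.6, -2.2]
width: 0.144
grasp_force: 78.5
```

Run:
```python
from fh import *; import pickle
s=env.get_state(); c=cam("wrist"); a=env.snapshot("wrist"); cv2.imwrite("pics/w8.png",a); pickle.dump(c,open("w8.pkl","wb"))
p=s["position"];print(s["time_s"],p,s["eef_rot"],s["contact_force"])
g=cv2.cvtColor(a,cv2.COLOR_BGR2GRAY)
u,v=465,136
print(hole(g,u,v,32,14)); print(proj(c,[.60106,.02094,.108]),proj(c,[.60106,.02094,.098]))
for r in range(v-28,v+31,4): print(*["%3d"%x for x in g[r,u-32:u+33:4]])
```

```text
17.4167 [0.53092783 0.08291712 0.16068194] [-3.14146067  0.00422036  0.16478582] [-0.35213859 -0.56918952 -2.18851912]
[(array([466.5, 132.8]), 16.0), (array([460.5, 137.2]), 16.0), (array([455.2, 132.5]), 15.2)]
[444.25535958 126.91070294] [438.03531815 125.70470998]
124 128 128 127 124 128 124 125 127 128 127 126 128 125 125 127 113
124 122 121 120 123 123 121 125 119 121 122 125 121 121 126 124 107
120 122 121 124 124 121 125 124 130 122 123 125 122 123 120 124 101
125 129 130 128 125 131  49  59  60  60  52 138 126 124 122 123  84
132 130 132 129 137  58  57  97  97  40  61  68 130 132 125 118  93
129 126 125 128  56  60  94  96  94  91  30  60  49 120 122 115  91
133 132 128 136  59 100  94  90  91  93  27  41  58 127 126 114  90
131 129 129 138  64  90  97  97  92  97  30  24  57 123 125 108  94
126 125 126 139  63  94  90  93  92  50  28  63  58 122 122 102  93
126 125 123 131  60  87  93  95  59  21  45  60 125 123 128  87  98
125 124 126 125  74  63  65  81  84  60  56 123 125 126 124  60  91
120 124 125 123 124 114  61  61  58  68 131 119 123 121 117  94  93
117 118 117 122 116 119 113 121 121 118 120 119 121 121 119  95  88
115 116 113 118 116 116 117 115 116 119 120 119 116 119 114  95  94
120 122 120 121 120 121 124 121 120 122 123 123 117 124 110  92  93
```

>>> servo_tool --pt "0 0 -0.008" --pt "0 0 -0.016" --pt "0 0 -0.018" --pt "0 0 -0.018" --pt "0 0 -0.018" --turn '[0,0,0,0,0]'

```text
time_s: 17.88
position: [0.5331, 0.0824, 0.1447]
eef_rot: [-3.142, 0.0, 0.163]
contact_force: [0.2, -0.9, -2.8]
width: 0.15
grasp_force: 78.5
```

>>> servo_tool --pt "0 0 0" --pt "0 0 0" --pt "0 0 0" --pt "0 0 0" --turn '[0,0,0,0]'

```text
time_s: 18.22
position: [0.5333, 0.0824, 0.145]
eef_rot: [3.142, -0.0, 0.163]
contact_force: [-0.0, -0.2, -3.0]
width: 0.147
grasp_force: 78.5
```

Run:
```python
from fh import *; import pickle
s=env.get_state(); c=cam("wrist"); a=env.snapshot("wrist"); cv2.imwrite("pics/w9.png",a); pickle.dump(c,open("w9.pkl","wb"))
p=s["position"];print(s["time_s"],p,s["eef_rot"],s["contact_force"])
g=cv2.cvtColor(a,cv2.COLOR_BGR2GRAY)
z=p[2]-.0283+.006
for n,u,v in(("A",465,135),("B",181,304)):
    print(n,hole(g,u,v,32,14),onz(c,(u,v),z)); 
    for r in range(v-24,v+27,4): print(*["%3d"%x for x in g[r,u-28:u+29:4]])
for P in([.60106,.02094],[.4851,.15132]): print(proj(c,[*P,.108]),proj(c,[*P,z]))
```

```text
18.2167 [0.53332776 0.0823919  0.14501241] [ 3.14153494e+00 -4.07002175e-04  1.62674623e-01] [-0.04424658 -0.22456194 -2.99292223]
A [(array([461.8, 137.5]), 16.3), (array([466.8, 132.5]), 15.6), (array([456.8, 132.5]), 14.0)] [0.60163762 0.02094187 0.12271241]
121 117 122 121 115 120 122 121 119 121 120 124 119 122 119
119 119 120 120 121 120 118 122 120 123 118 123 122 118 123
120 121 120 116 118  79  57  58  53  73 128 120 124 123 120
125 128 127 132  68  53  72  51  64  60  53 129 124 124 118
126 125 127  76  68  88  93  89  51  59  55  60 120 121 118
129 131 131  56  95  96  92  93  92  29  32  52 125 126 112
129 127 137  62 131  93  94  92  98  23  28  56 127 124 111
127 127 139  65  82  90  93  88  90  25  59  50 121 122 106
129 121 125  63  96  89  90  97  25  49  60 128 118 121  94
124 126 126  52  55  92  41  64  51  63  77 126 124 122  83
126 125 126 123  68  55  59  55  59 126 119 125 121 120  91
114 118 113 119 117 121 122 122 120 119 122 120 118 115  87
118 117 118 113 119 120 117 116 116 118 118 118 118 113  88
B [(array([183.5, 304.2]), 11.7)] [0.48578283 0.15121103 0
[... 202 characters left out ...]
  69  71  74  42  27  57  72  68  71  74  71  71
147  72  69  74  36  31  78  37  28  35  75  67  70  77  53
144  69  71  79  31  16 142  95  54  57  28  80  14   0   2
139  65  71  78  36  20  77 159  53  59  24   0  13   0   0
140  63  68  70  36  51  26  33  44  19  11   4  16   1   8
137  52  74  69  41  20  68   1   0   7  19   2  14   6   9
141  93  71  70  72   7   7   4   6   0   2   0   1   0  20
139 154  77  59   0  23   1  10   2  14  14  13   1  15   1
137 163   4   0  13  16  12   3  14  11   0  17   0   0  16
 34   6  12   5  12   0   0  13  23  18   8   4   9  14   1
[452.62591104 133.58238725] [464.65781072 136.20342824]
[190.05438806 290.99788727] [180.74439946 305.02005065]
```

>>> servo_tool --pt "-0.0006 0 -0.003" --pt "-0.0006 0 -0.006" --pt "-0.0006 0 -0.009" --pt "-0.0006 0 -0.011" --pt "-0.0006 0 -0.012" --turn '[0,0,0,0,0]'

```text
time_s: 18.68
position: [0.5323, 0.0823, 0.1322]
eef_rot: [3.142, 0.001, 0.163]
contact_force: [0.6, 0.1, -3.3]
width: 0.145
grasp_force: 78.5
```

>>> servo_tool --pt "0 0 -0.0015" --pt "0 0 -0.003" --pt "0 0 -0.004" --pt "0 0 -0.004" --turn '[0,0,0,0]'

```text
time_s: 19.02
position: [0.5325, 0.0824, 0.1286]
eef_rot: [3.142, 0.0, 0.163]
contact_force: [0.2, -0.7, -3.2]
width: 0.146
grasp_force: 78.5
```

>>> servo_tool --pt "0 0 -0.0015" --pt "0 0 -0.003" --pt "0 0 -0.004" --pt "0 0 -0.004" --turn '[0,0,0,0]'

```text
time_s: 19.35
position: [0.5324, 0.0823, 0.1245]
eef_rot: [3.142, 0.0, 0.163]
contact_force: [-0.4, -0.3, -3.9]
width: 0.146
grasp_force: 78.5
```

Underside is now at about 96 mm, past the pin noses, with no side force. Continuing.

>>> servo_tool --pt "0 0 -0.0015" --pt "0 0 -0.003" --pt "0 0 -0.004" --pt "0 0 -0.004" --turn '[0,0,0,0]'

```text
time_s: 19.68
position: [0.5324, 0.0823, 0.1205]
eef_rot: [3.142, 0.0, 0.163]
contact_force: [0.2, -0.3, -2.0]
width: 0.148
grasp_force: 78.5
```

>>> servo_tool --pt "0 0 -0.0015" --pt "0 0 -0.003" --pt "0 0 -0.004" --pt "0 0 -0.004" --turn '[0,0,0,0]'

```text
time_s: 20.02
position: [0.5324, 0.0824, 0.1165]
eef_rot: [3.142, 0.0, 0.163]
contact_force: [0.4, 0.2, -2.1]
width: 0.146
grasp_force: 78.5
```

>>> servo_tool --pt "0 0 -0.0005" --pt "0 0 -0.001" --pt "0 0 -0.0015" --pt "0 0 -0.0015" --turn '[0,0,0,0]'

```text
time_s: 20.35
position: [0.5326, 0.0824, 0.1152]
eef_rot: [3.142, 0.0, 0.163]
contact_force: [-0.1, -0.4, -3.0]
width: 0.146
grasp_force: 78.5
```

>>> servo_tool --pt "0 0 -0.0005" --pt "0 0 -0.001" --pt "0 0 -0.001" --turn '[0,0,0]'

```text
time_s: 20.6
position: [0.5325, 0.0824, 0.1142]
eef_rot: [3.142, 0.0, 0.163]
contact_force: [-0.3, 0.3, -4.4]
width: 0.145
grasp_force: 78.5
```

>>> servo_tool --pt "0 0 -0.0005" --pt "0 0 -0.001" --pt "0 0 -0.001" --turn '[0,0,0]'

```text
time_s: 20.85
position: [0.5326, 0.0823, 0.114]
eef_rot: [3.141, -0.0, 0.163]
contact_force: [-2.6, -0.7, 5.4]
width: 0.151
grasp_force: 79.8
```

>>> servo_tool --pt "0 0 -0.0005" --pt "0 0 -0.0008" --pt "0 0 -0.0008" --turn '[0,0,0]'

```text
time_s: 21.1
position: [0.5326, 0.0823, 0.114]
eef_rot: [3.141, -0.0, 0.163]
contact_force: [-7.2, -1.6, 12.6]
width: 0.147
grasp_force: 80.9
```

>>> servo_tool --pt "0 0 0" --pt "0 0 0" --pt "0 0 0" --pt "0 0 0" --pt "0 0 0" --turn '[0,0,0,0,0]' --gripper 1

```text
time_s: 21.52
position: [0.5327, 0.0824, 0.1125]
eef_rot: [-3.141, -0.0, 0.163]
contact_force: [0.0, 0.0, -1.3]
width: 0.847
grasp_force: 0.0
```

>>> servo_tool --pt "0 0 0.01" --pt "0 0 0.03" --pt "0 0 0.06" --pt "0 0 0.09" --pt "0 0 0.12" --turn '[0,0,0,0,0]'

```text
time_s: 21.93
position: [0.5323, 0.0825, 0.2344]
eef_rot: [-3.141, 0.0, 0.163]
contact_force: [0.3, -0.4, 0.2]
width: 0.997
grasp_force: 0.0
```

>>> servo_tool --pt "0 0 0.02" --pt "0 0 0.04" --pt "0 0 0.06" --pt "0 0 0.07" --pt "0 0 0.07" --turn '[0,0,0,0,0]'

```text
time_s: 22.35
position: [0.5338, 0.083, 0.3053]
eef_rot: [3.142, -0.005, 0.163]
contact_force: [0.1, -0.1, 0.2]
width: 0.997
grasp_force: 0.0
```

Run:
```python
from fh import *
s=env.get_state(); c=cam("wrist"); a=env.snapshot("wrist"); cv2.imwrite("pics/w10.png",a)
print(s["time_s"],s["position"],s["contact_force"])
for P in([.60106,.02094],[.4851,.15132]): print("tip",proj(c,[*P,.108]),"hole",proj(c,[*P,.092]))
H=np.array([.5281,.0721]);y=.158;R=np.array([[np.cos(y),-np.sin(y)],[np.sin(y),np.cos(y)]])
for q in((-57,-78),(80,-78),(80,101),(-57,101)): print("frame corner",proj(c,[*(H+R@(np.array(q)/1000)),.092]).round(1))
x=cv2.convertScaleAbs(a,alpha=1.3); b=env.snapshot("side"); cv2.imwrite("pics/s10.png",b)
sd=cv2.resize(b[175:265,260:360],(400,360),interpolation=cv2.INTER_CUBIC)
w=x[0:300,140:540]; cv2.imwrite("pics/fin.png",np.hstack([cv2.resize(w,(400,300)),cv2.resize(sd,(333,300))]))
```

```text
22.35 [0.53376124 0.08296003 0.30534055] [ 0.13236832 -0.11547514  0.16783265]
tip [388.58246588 121.00079919] hole [385.29210459 120.29441298]
tip [244.21410324 211.41534223] hole [247.1173129  207.02587884]
frame corner [392.6 230.5]
frame corner [402.1 104.2]
frame corner [225.7 103.3]
frame corner [234.2 229.8]
```

View pics/fin.png

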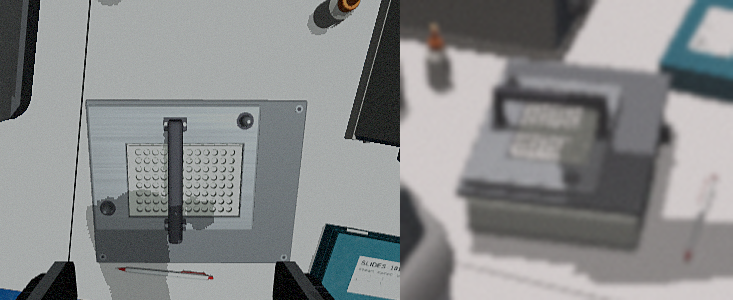

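The frame sits over both pins, at crop (245,121) and (108,208). Its corners are where a flush seat predicts, the well block sits in the window, and the bystanders are undisturbed. Handing in.

```bash
python3 -c "
from station import env
print(env.hand_in())"
```

```text
the job is handed in; nothing more can be done
None
```

The job is handed in, with no verdict returned: the plate was slid home against all three stops, and the hold-down frame is over both pins, appears flush in the last pictures, and is released, at about 22 s of the 67 s allowed.

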